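# Open the filler port of the green gear case

## Robot

A 6-joint arm with a two-finger parallel gripper is mounted at the origin on the work surface. World frame = base frame: x ahead of the robot, y to its left, z up, the work surface at z = 0. Lengths are in m, angles in degrees, forces in N, time in s.
With the tool pointing down it reaches from about 0.325 to 0.85 m from the base axis. Payload 15.5 kg.
Tool frame: the origin (TCP) lies at the very end of the fingers, on their centre line; the grasp point (between the pads) lies arm.grip_depth behind it (arm.grip_depth is the distance from the TCP to the grasp point, in m); z points along the fingers, y is the direction in which the jaws open and shut (so a half turn about z gives the same grasp; the last joint's range is limited). The gripper opens to 91 mm and grips with 3 to 60 N. Pads are 32 mm wide; open, the fingers measure 118 mm over their backs; the gripper's body (76 mm by 178 mm) begins 60 mm behind the grasp point.
Start: joints at [-70.961, 28.281, 77.091, -0, 74.628, -5.472], TCP at [0.259, -0.569, 0.176] pointing down, gripper open.
Joint ranges: [-166.48, 166.48], [-47.26, 123.95], [12.59, 153.08], [-70.14, 250.14], [6.76, 159.57], [-176.63, 176.63]. Speed limits (degrees/s): [108.29, 108.29, 147.25, 172.46, 172.46, 172.46].

## Interface

Orientations are given as a 3x3 rotation matrix whose columns are the frame's x, y, z axes.
In Python, from rig import arm gives the robot as it stands. Calls block until the motion is done:
- arm.move_to(position, orientation): joint-space move of the TCP to a pose.
- arm.move_l(position, orientation=None, feed=0.15): straight line of the TCP; orientation=None keeps the orientation; feed is the mean speed in m/s.
- arm.move_joints(angles): joint-space move.
- arm.grip(opening): finger opening in m; the grip force is fixed at half the most; returns when the fingers have stopped.
- arm.sleep(seconds).
- arm.solve_ik(position, orientation): joint angles nearest the present ones, or None.
- arm.snapshot(name): name is "side" or "top" or "wrist"; returns the picture (480x640x3 uint8, red, green, blue); there is no depth.
- arm.get_calibration(name): a dict with "intrinsics" (3x3 intrinsics, pixels), "cam_to_world" (4x4, takes a point from camera to world coordinates). Camera axes: x right, y down, z forward; pixel columns grow to the right and rows downward; lengths in m; the calibration is good to about 2 mm. A picture is of the moment at which its call begins: read the wrist's pose just before it. get_calibration takes no time and is no camera call; for the wrist camera it gives the pose at the moment of the call.
A pose or a line that the arm cannot do raises arm.Unreachable and nothing moves.
- arm.sign_off(): hands the job in, once; it reports no verdict.
Readings, each from a call of its own:
- arm.current_t(): time.
- arm.current_joint_positions(): joint angles.
- arm.current_dq(): joint speeds.
- arm.current_tau(): joint torques, N m.
- arm.current_ee_pos(): TCP position.
- arm.current_tool_rot(): TCP orientation.
- arm.current_force(): force on the tool from outside, world axes, zero at the start.
- arm.current_torque(): the same for the moment, N m.
- arm.current_width(): finger opening in m.
Only numpy, scipy, OpenCV 4.12 (cv2) and the standard library are available. Lean on these libraries where they do the work, as an engineer would, in place of code of your own. Each camera call takes 0.05 s, during which the arm holds its last target.

## Task

The green gear case on the bench is due for oil. Swing its yellow dust cover aside on its pin, about a quarter turn counter-clockwise seen from above, so that the filler port under it lies completely open, and let go of it. Leave the black cover on the grey gear case shut.

Things in the scene. Friction and masses are not known exactly. Their poses are not given: they have to be found in the camera images.
- yellow_cover (a joint): Swing angle of the yellow dust cover about its upright pin, rad: 0 shut over the port, growing counter-clockwise seen from above to a stop at 1.75. Stiff hinge: stays where left, takes 2 to 3 N at the knob. A level plate 5 mm thick, top face 103 mm above the bench; its 52 mm disc is centred 50 mm from the pin. Starts at 0 to 0.15.
- yellow_cover_knob (a point): Centre, half-way up, of the round upright yellow knob at the cover's free end: 18 mm thick, 34 mm tall (plate top 17 mm below this point, knob top 17 mm above), 95 mm from the pin, clear all round. When shut it lies on the robot's side of the port. x axis from knob to pin, z up.
- yellow_cover_pin (a point): Pivot of the yellow cover, on the plate's top face, under a steel head 16 mm wide, 6 mm high; it stays put. It sits on the green gear case (190 x 140 mm, 85 mm tall, bolted down) whose port is a steel collar 46 mm wide with a dark 36 mm mouth. Two steel stop pins 10 mm thick stand 4 mm above the plate.
- black_cover (a joint): Swing angle, rad, of the black cover of the same shape on the grey gear case, which is bolted down on the other side of the bench (the two cases may swap sides): 0 is shut, and it must stay shut.

How it is judged:
By the outcome, as a careful person would: the job done as asked, in the order asked, and still so for the second after the job is handed in, with the robot touching nothing.
It also fails if it takes over 34 s, if anything falls off the work surface, if the arm or the gripper's body presses on something with over 40 N, if the wrist force passes 120 N, or if a joint passes its speed limit or range.

## Working session

There is one attempt and no reset: what is moved stays moved. The work goes in short steps, each a Python script; the robot and the scene stay as the last script left them, time stands still between calls to the robot, and variables do not carry over. Pictures are saved under pics/ and viewed, and the job is handed in when it is done.

```bash
mkdir -p pics; python3 - <<'E'
from rig import arm
import cv2
for n in("top","side"):
    cv2.imwrite(f"pics/{n}0.png",arm.snapshot(n)[:,:,::-1])
    c=arm.get_calibration(n);print(n,c["intrinsics"],c["cam_to_world"])
print(arm.grip_depth,arm.current_t(),arm.current_tool_rot(),arm.current_width())
E
```

```text
top [[452.02529914   0.         321.01249179]
 [  0.         452.02529914 234.78573892]
 [  0.           0.           1.        ]] [[-0.00337836 -0.99428088  0.10674324  0.46203257]
 [-0.99993909  0.00223727 -0.01080793 -0.01375657]
 [ 0.01050731 -0.10677325 -0.99422788  0.90080701]
 [ 0.          0.          0.          1.        ]]
side [[493.57595113   0.         324.91698522]
 [  0.         493.57595113 237.92164939]
 [  0.           0.           1.        ]] [[ 0.88916282 -0.31138308  0.33530591  0.30945189]
 [-0.45724718 -0.63300435  0.62468433 -0.44558802]
 [ 0.01773397 -0.70876376 -0.70522297  0.6667246 ]
 [ 0.          0.          0.          1.        ]]
0.0188 0.1 [[ 9.09874704e-01  4.14882996e-01 -3.50636487e-04]
 [ 4.14883136e-01 -9.09874188e-01  9.72164000e-04]
 [ 8.42992240e-05 -1.03002060e-03 -9.99999466e-01]] 0.09109914996885389
```

View pics/top0.png

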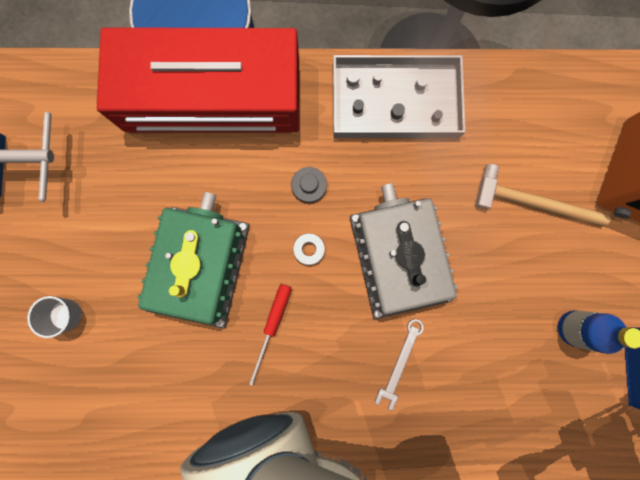

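View pics/side0.png

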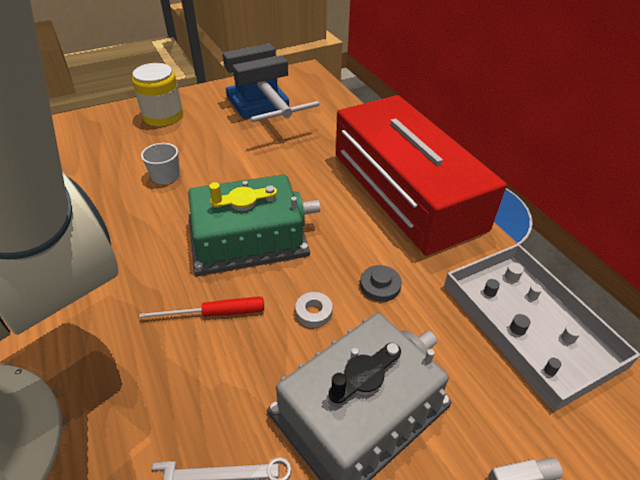

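The green case is on the left at about (190,265) in the top view. The pin is near (190,238) and the knob near (177,291). The grey case is on the right. I'll enlarge both views.

```bash
python3 - <<'E'
import cv2,numpy as np
a=cv2.imread("pics/top0.png")[195:330,130:255];b=cv2.imread("pics/side0.png")[165:265,180:325]
cv2.imwrite("pics/topc.png",cv2.resize(a,None,fx=4.4,fy=4.4,interpolation=cv2.INTER_CUBIC))
cv2.imwrite("pics/sidec.png",cv2.resize(b,None,fx=5,fy=5,interpolation=cv2.INTER_CUBIC))
E
```

```text
(no output)
```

View pics/topc.png

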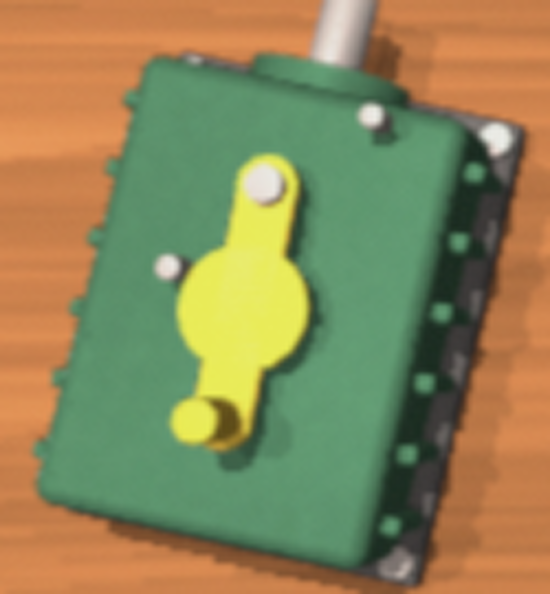

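View pics/sidec.png

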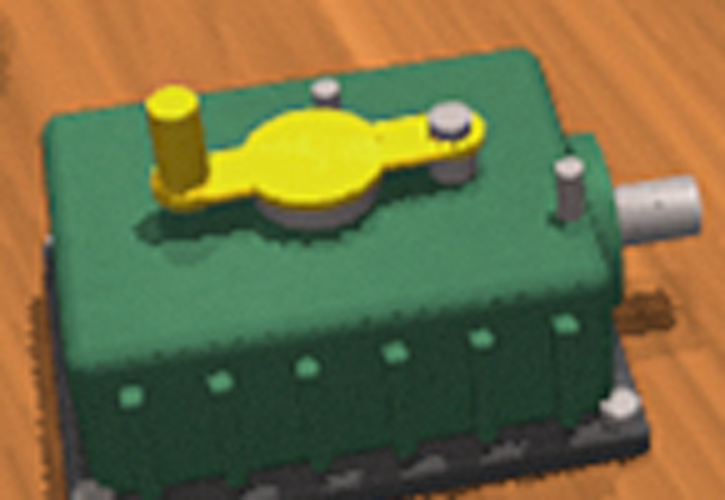

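```bash
cat > h.py <<'E'
import numpy as np
from rig import arm
def ray(n,u,v,z):
    c=arm.get_calibration(n);K=c["intrinsics"];T=c["cam_to_world"]
    d=T[:3,:3]@np.linalg.solve(K,[u,v,1]);o=T[:3,3]
    return o+d*(z-o[2])/d[2]
E
python3 - <<'E'
from h import *
np.set_printoptions(precision=4,suppress=True)
t=lambda u,v:(130+u/4.4-.39,195+v/4.4-.39)
s=lambda u,v:(180+u/5-.4,165+v/5-.4)
P=ray("top",*t(265,184),.109);N=ray("top",*t(196,420),.137);D=ray("top",*t(243,310),.103)
P2=ray("side",*s(450,115),.109);N2=ray("side",*s(172,101),.137)
print(P,N,D,np.linalg.norm(N-P)**2);print(P2,N2)
for a,b in((P,N),(P2,N2)): d=(b-a)[:2];print(np.hypot(*d),np.degrees(np.arctan2(d[1],d[0])))
A=ray("top",*t(168,266),.107);B=ray("top",*t(373,116),.107);print(A-P,B-P)
# IK feasibility along arc
p=(P+P2)[:2]/2;n=(N+N2)[:2]/2;d=n-p;a0=np.arctan2(d[1],d[0]);print(p,n)
for da in np.radians([0,45,90]):
  for sg in(1,-1):
    a=a0+da;y=sg*np.array([-np.sin(a),np.cos(a),0]);z=np.array([0,0,-1.]);R=np.c_[np.cross(y,z),y,z]
    print(np.degrees(da),sg,arm.solve_ik(np.r_[p+.095*np.array([np.cos(a),np.sin(a)]),.111],R))
E
```

```text
[0.5447 0.208  0.109 ] [0.4516 0.2238 0.137 ] [0.4947 0.217  0.103 ] 0.009687051140489249
[0.5443 0.2048 0.109 ] [0.4509 0.2203 0.137 ]
0.09435598094709867 170.34952104329662
0.0946967555898814 170.61868287798973
[-0.0325  0.0382 -0.002 ] [ 0.0276 -0.0419 -0.002 ]
[0.5445 0.2064] [0.4513 0.222 ]
0.0 1 [ 19.4175  23.2422  98.7619  -0.      57.9959 118.9332]
0.0 -1 [ 19.4175  23.2422  98.7619  -0.      57.9959 -61.0668]
45.0 1 [ 10.9692  22.4311 100.2912  -0.      57.2777  65.4848]
45.0 -1 [  10.9692   22.4311  100.2912   -0.       57.2777 -114.5152]
90.0 1 [ 5.7029 25.9345 93.5933 -0.     60.4721 15.2186]
90.0 -1 [   5.7029   25.9345   93.5933   -0.       60.4721 -164.7814]
```

```bash
cat >> h.py <<'E'
p=np.array([.5445,.2064])
def pose(deg,z=.111,r=.095):
    a=np.radians(deg);y=np.array([-np.sin(a),np.cos(a),0]);zz=np.array([0,0,-1.])
    return np.r_[p+r*np.array([np.cos(a),np.sin(a)]),z],np.c_[np.cross(y,zz),y,zz]
E
python3 - <<'E'
from h import *
import cv2
arm.move_to(*pose(170.5,.21)); arm.grip(.030)
print(arm.current_ee_pos(),arm.current_width(),arm.current_t())
arm.move_l(pose(170.5,.150)[0],feed=.12)
cv2.imwrite("pics/side1.png",cv2.resize(arm.snapshot("side")[120:280,120:360],None,fx=3,fy=3,interpolation=2)[:,:,::-1])
cv2.imwrite("pics/wrist1.png",arm.snapshot("wrist")[:,:,::-1])
print(arm.current_force(),arm.current_ee_pos(),arm.current_t())
E
```

```text
[0.45081191 0.22205207 0.209999  ] 0.029936680544493298 3.9917
[-0.46492939 -0.00653178 -0.17746867] [0.45140783 0.22231727 0.15084347] 4.7417
```

View pics/side1.png

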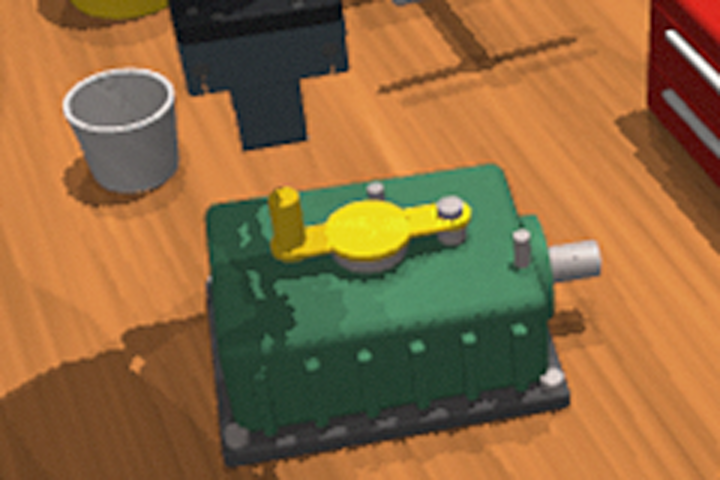

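View pics/wrist1.png

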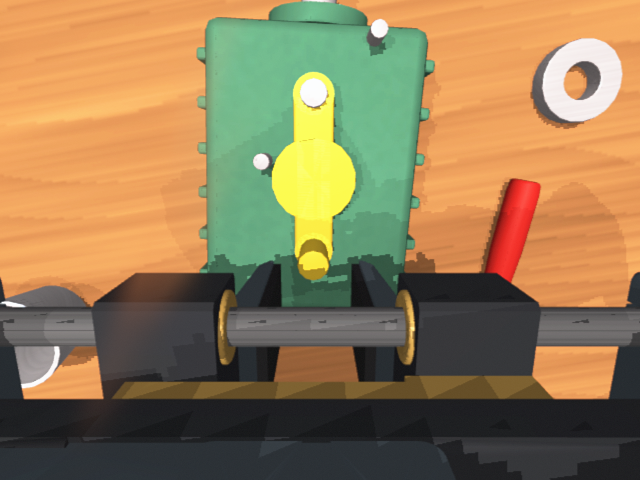

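```bash
python3 - <<'E'
from h import *
import cv2
def proj(n,X):
    c=arm.get_calibration(n);q=np.linalg.inv(c["cam_to_world"])@np.r_[X,1];q=c["intrinsics"]@q[:3];return q[:2]/q[2]
x=arm.current_ee_pos();R=arm.current_tool_rot();print(x,R)
for dy in(-.029,-.015,0,.015): print(dy,(proj("side",x+R[:,1]*dy)-[120,120])*3, proj("wrist",x+R[:,1]*dy))
print(proj("wrist",[*pose(170.5)[0][:2],.137]))
print(ray("wrist",313,265,.137)-pose(170.5,.137)[0],ray("wrist",314,92,.109)-np.r_[p,.109])
E
```

```text
[0.45140783 0.22231727 0.15084347] [[ 9.86294237e-01 -1.64989750e-01  1.43566399e-03]
 [-1.64990608e-01 -9.86295011e-01  5.00747953e-04]
 [ 1.33336995e-03 -7.30755895e-04 -9.99998844e-01]]
-0.029 [270.54169832 142.57192383] [262.53637622 272.29937387]
-0.015 [274.20724278 156.92081636] [289.10202458 272.3093243 ]
0 [278.22682883 172.65561616] [317.5684091  272.31998667]
0.015 [282.34525213 188.7773176 ] [346.03809403 272.33065028]
[318.10157537 265.88776304]
[0.00097948 0.00273079 0.        ] [ 6.61124946e-04  2.30182841e-03 -1.38777878e-17]
```

The near finger sits about 45 crop pixels higher in the side view than the projected TCP. I'll take another picture before descending.

```bash
python3 - <<'E'
from h import *
import cv2
print(arm.current_ee_pos(),arm.current_width())
cv2.imwrite("pics/side2.png",cv2.resize(arm.snapshot("side")[120:280,120:360],None,fx=3,fy=3,interpolation=2)[:,:,::-1])
cv2.imwrite("pics/wrist2.png",cv2.resize(arm.snapshot("wrist")[200:400,200:440],None,fx=3,fy=3,interpolation=2)[:,:,::-1])
E
```

```text
[0.45140783 0.22231727 0.15084347] 0.029639333359374367
```

View pics/side2.png

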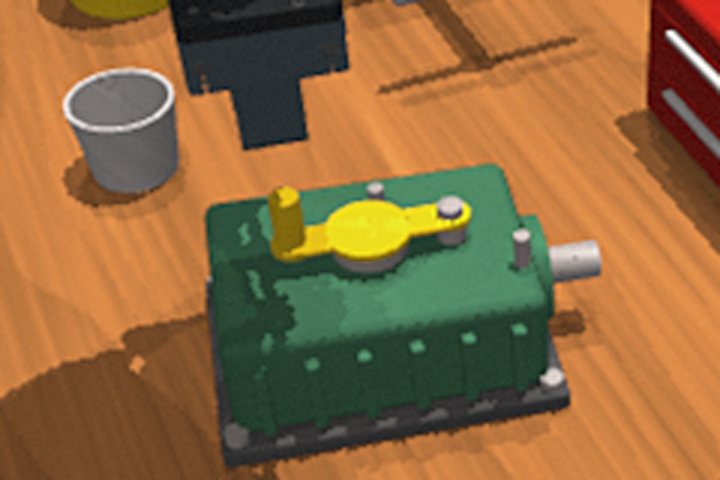

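View pics/wrist2.png

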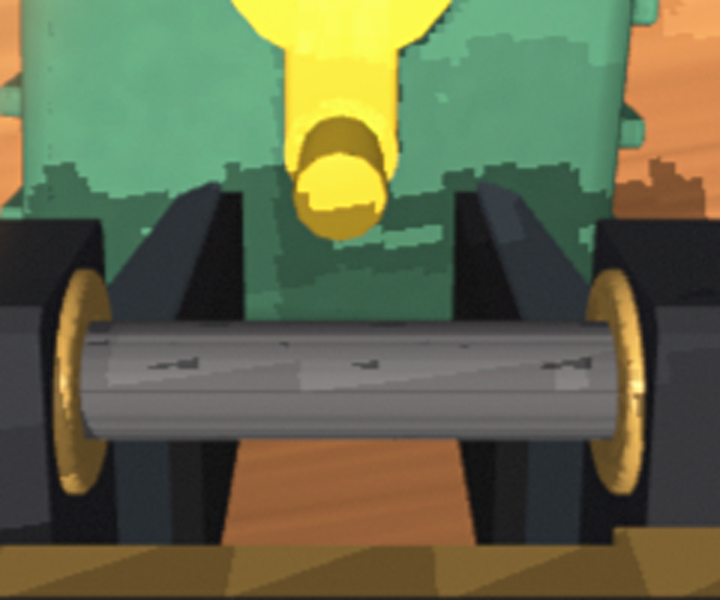

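The side view suggests the real fingertips sit about 25–30 mm above the reported TCP. I'll descend in small steps, watch the force, and look again.

```bash
python3 - <<'E'
from h import *
import cv2
for z in (.135,.122,.113):
    arm.move_l(pose(170.5,z)[0],feed=.08); f=arm.current_force(); print(z,f.round(2) if hasattr(f,'round') else f,arm.current_ee_pos())
    if np.abs(f).max()>5: break
cv2.imwrite("pics/side3.png",cv2.resize(arm.snapshot("side")[120:280,120:360],None,fx=3,fy=3,interpolation=2)[:,:,::-1])
cv2.imwrite("pics/wrist3.png",cv2.resize(arm.snapshot("wrist")[200:400,200:440],None,fx=3,fy=3,interpolation=2)[:,:,::-1])
print(arm.current_t())
E
```

```text
0.135 [0.34 0.64 0.3 ] [0.45056678 0.22198754 0.13492128]
0.122 [-0.48 -0.43  0.66] [0.45063179 0.22202028 0.12201049]
0.113 [-0.31 -0.34  0.24] [0.45064251 0.22202447 0.11301831]
5.8417
```

View pics/side3.png

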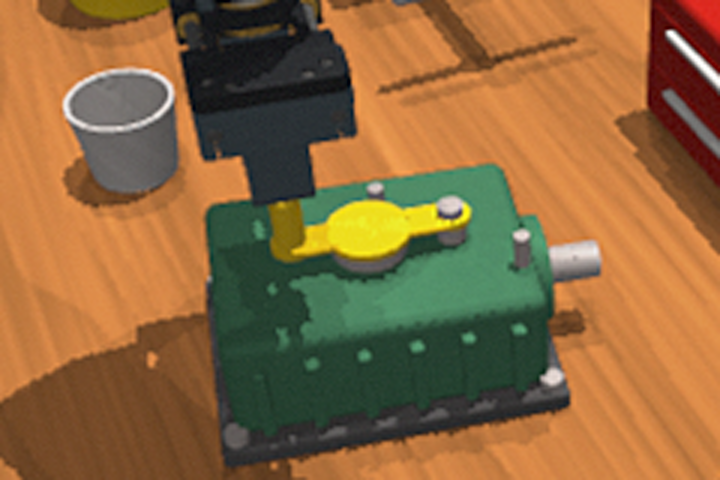

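View pics/wrist3.png

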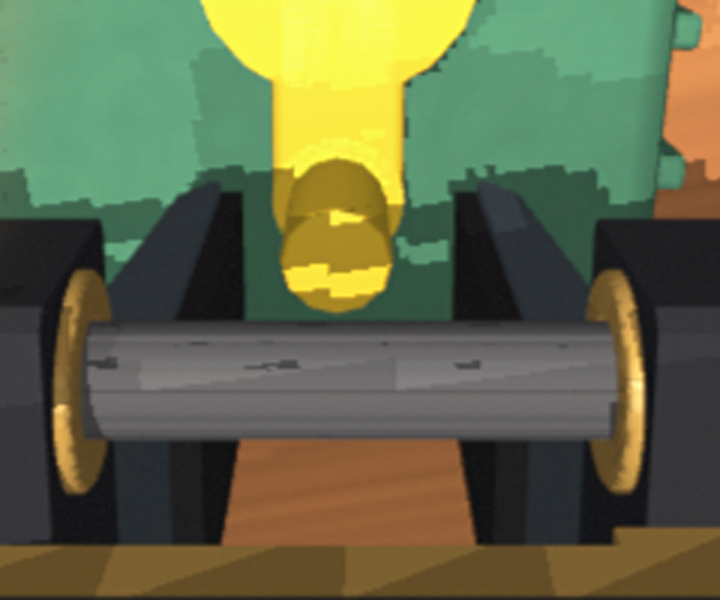

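The picture confirms it: with the reported TCP at 0.113, the tips are only level with the knob top, at (280,200). I'll keep descending by sight and force.

```bash
python3 - <<'E'
from h import *
import cv2
for z in (.105,.098,.093,.089):
    arm.move_l(pose(170.5,z)[0],feed=.06); f=np.array(arm.current_force()); print(z,f.round(2),arm.current_ee_pos()[2])
    if np.abs(f).max()>4: break
cv2.imwrite("pics/side4.png",cv2.resize(arm.snapshot("side")[120:280,120:360],None,fx=3,fy=3,interpolation=2)[:,:,::-1])
cv2.imwrite("pics/wrist4.png",cv2.resize(arm.snapshot("wrist")[200:400,200:440],None,fx=3,fy=3,interpolation=2)[:,:,::-1])
print(arm.current_t())
E
```

```text
0.105 [-0.46 -0.18  0.38] 0.1046325526223958
0.098 [ 0.49 -0.12 -0.03] 0.09760244066778484
0.093 [ 0.05  0.06 -0.11] 0.09270391357209093
0.089 [-0.35 -0.22 -0.34] 0.08877706455771162
6.9917
```

View pics/side4.png

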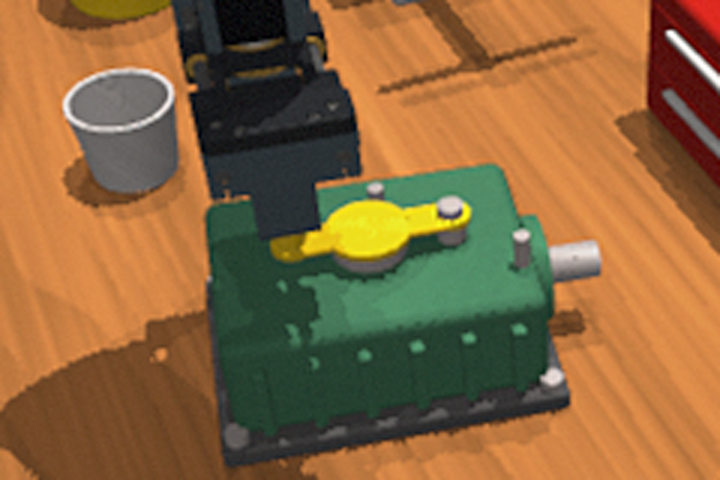

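View pics/wrist4.png

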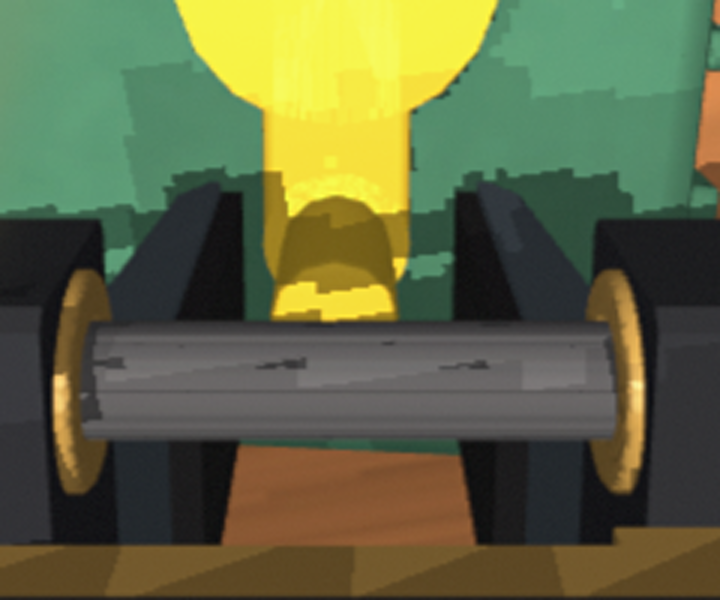

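The fingers straddle the knob, which sits about 2 mm left of the gap centre. The tips are roughly 15 mm below the knob top. I'll drop 7 mm more and start the swing.

```bash
sed -i 's/^p=.*/p=np.array([.545,.208])/' h.py; python3 - <<'E'
from h import *
import cv2
for z in (.085,.082):
    arm.move_l(*pose(170.5,z),feed=.05); f=np.array(arm.current_force()); print(z,f.round(2),arm.current_ee_pos()[2])
    if np.abs(f).max()>4: raise SystemExit
for a in (180,192,204):
    arm.move_l(*pose(a,.082),feed=.08); print(a,np.array(arm.current_force()).round(2),arm.current_t())
cv2.imwrite("pics/side5.png",cv2.resize(arm.snapshot("side")[120:280,120:360],None,fx=3,fy=3,interpolation=2)[:,:,::-1])
E
```

```text
0.085 [ 0.31 -0.01  0.55] 0.08476147905555667
0.082 [0.11 0.94 0.46] 0.08178823922051098
180 [-0.43 -0.07  0.9 ] 7.8417
192 [ 0.77 -0.56  0.56] 8.2417
204 [-0.02  0.52  0.76] 8.6417
```

View pics/side5.png

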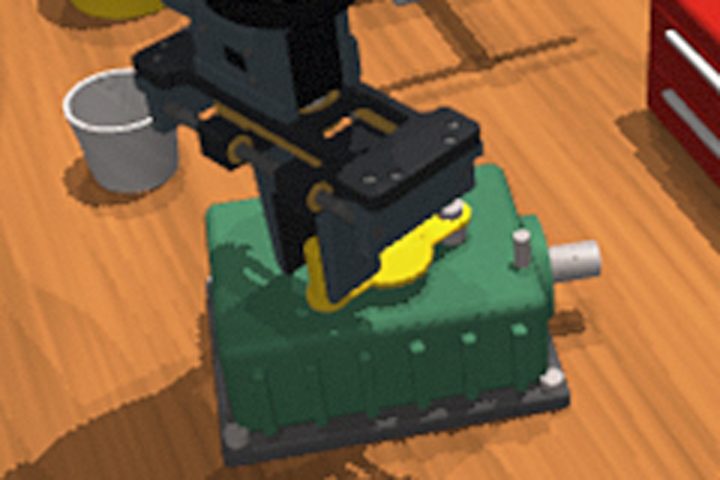

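The cover is following: its free end is now at (330,290), inside the jaws. I'll continue to the end.

```bash
python3 - <<'E'
from h import *
import cv2
for a in (218,232,246,259):
    arm.move_l(*pose(a,.082),feed=.08); print(a,np.array(arm.current_force()).round(2),arm.current_t())
cv2.imwrite("pics/side6.png",cv2.resize(arm.snapshot("side")[120:280,120:360],None,fx=3,fy=3,interpolation=2)[:,:,::-1])
E
```

```text
218 [-0.64  0.23 -0.13] 9.1333
232 [-0.71 -0.41  0.04] 9.575
246 [ 0.32  0.29 -0.39] 10.0167
259 [-0.62  0.28  0.38] 10.4333
```

View pics/side6.png

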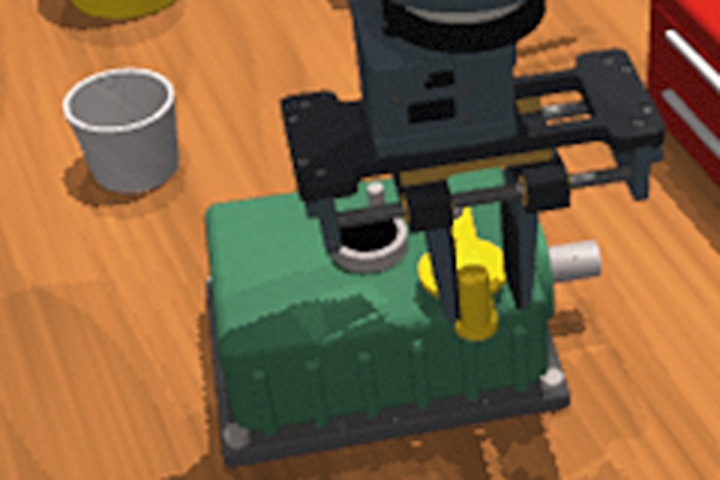

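The port at (368,240) is open, and the knob at (475,300) rests against the trailing finger. I'll back off slightly, lift, retreat and check.

```bash
python3 - <<'E'
from h import *
import cv2
P,R=pose(257.5,.082)
arm.move_l(P,R,feed=.03); print(arm.current_force())
arm.move_l(P+[0,0,.12],R,feed=.15)
q=np.array(arm.current_joint_positions());q[0]-=55;q[1]-=8;arm.move_joints(list(q))
print(arm.current_ee_pos(),arm.current_t())
t=arm.snapshot("top")[:,:,::-1];cv2.imwrite("pics/top7f.png",t)
cv2.imwrite("pics/top7.png",cv2.resize(t[195:330,130:255],None,fx=4.4,fy=4.4,interpolation=2))
cv2.imwrite("pics/side7.png",arm.snapshot("side")[:,:,::-1])
E
```

```text
[ 0.5370078  -0.71598733  0.27285741]
[ 0.39695912 -0.36433122  0.27570185] 13.4917
```

View pics/top7.png

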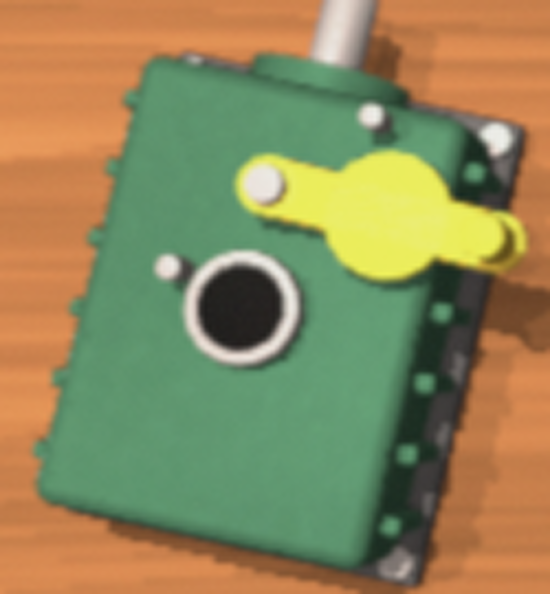

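View pics/side7.png

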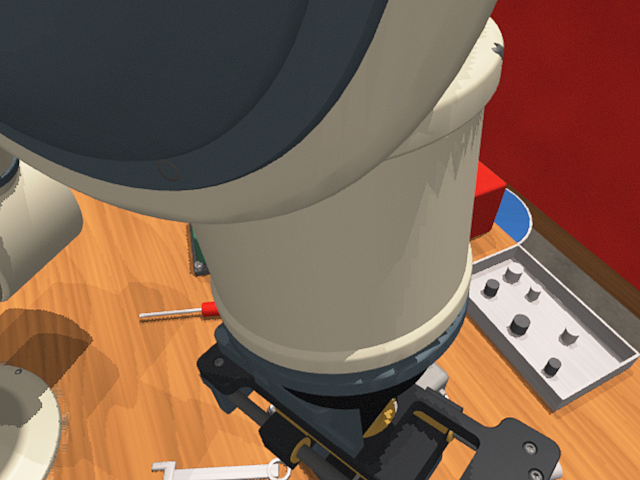

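View pics/top7f.png

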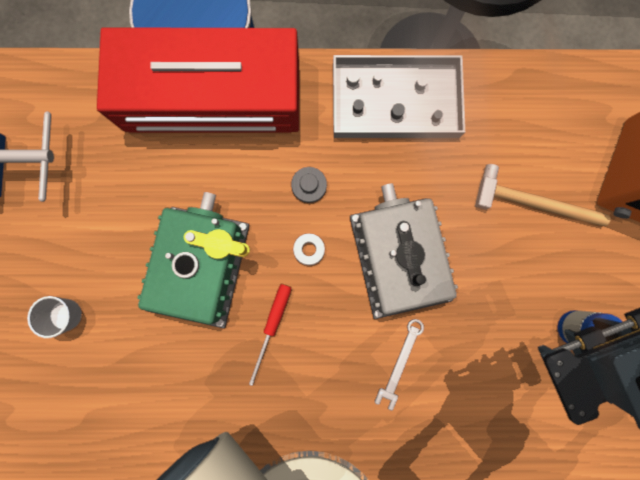

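```bash
python3 - <<'E'
from h import *
arm.sleep(.3)
print(arm.current_force(),arm.current_dq(),arm.current_t())
P=ray("top",130+265/4.4-.39,195+184/4.4-.39,.109)
D=ray("top",130+388/4.4-.39,195+216/4.4-.39,.103);d=D-P;print(np.hypot(d[0],d[1]),np.degrees(np.arctan2(d[1],d[0]))%360)
arm.sign_off()
E
```

```text
[-0.00175985 -0.49448324  0.08071998] [-0.1973942  -0.13616154  0.00310539 -0.021794   -0.08907308  0.02815725] 13.8917
0.0495085014789682 255.48478959196174
the job is handed in; nothing more can be done
```

The yellow cover is swung aside about a quarter turn counter-clockwise, the filler port is fully open, and the job is handed in at about 13.9 s. I moved the cover by straddling its knob with part-open fingers and sweeping round the pin. Then I backed off about 2.5 mm, lifted clear and moved the arm away.

**Last checks:**
- **Yellow cover:** the final top view shows the collar and mouth completely uncovered. The cover points at about 255.5°, against my estimate of about 165.6° for shut, so it has turned about 90° (1.57 rad). The stop is at 1.75 rad.
- **Black cover:** it looks shut and unmoved in the top view.
- **Forces:** every wrist force I read was under about 1 N, and it was about 0.5 N with the arm clear of everything at the end.

**Disagreements:**
- **Fingertip height:** in the images the fingertips sat roughly 30 mm above the reported TCP. I set the working depth by sight and force, with the reported TCP at 0.082 m, instead of the 0.111 m I had planned.
- **Camera mismatch:** the top and side cameras disagreed by about 3 mm in y.
- **Side view blocked:** the arm hid the green case in the final side view, so the end check rests on the top view alone.

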